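# Pin the turntable deck back on its base and bring its finger knob to the front

### The job

The kitchen turntable has been washed: its round bamboo deck lies loosely on its base again, but the hole in the base is hidden under it and a little out of line. Take the pivot pin out of the bamboo block, put it through the brass bush in the deck and feel about gently, sliding pin and deck over the base with light pressure, until the pin drops into the hole, and seat it fully home with its brass flange down on the bush. Then turn the deck on its pin until its black finger knob points straight to the front edge of the worktop, and let go; upset nothing else.

Things in the scene. Friction and masses are not known exactly. Their poses are not given: they have to be found in the camera images.
- pin_mid (a point): Point on the axis of the loose pivot pin, half-way up its 66 mm; z axis along the pin towards its knob. From this point: tip 33 mm below, flange underside 3 mm below, flange top 2 mm above, knob top 33 mm above. The black knob is 24 mm in diameter and 31 mm high, for gripping. 90 g. At the start the pin stands upright in the middle hole of the bamboo block, its flange on the block's top.
- pin_tip (a point): Lowest point of the pivot pin, on its axis. The steel shank is 12 mm in diameter and 30 mm long up to the underside of the brass flange (34 mm in diameter, 5 mm thick); its lowest 3 mm taper to 8 mm.
- stopper_block: Fixed bamboo block, 64 mm (x) by 172 mm (y) by 40 mm high; origin under its centre, its length along its y axis. Three 15 mm holes, 34 mm deep, 58 mm apart along y: the pin stands in the middle one, bottle stoppers that rise 28 mm above the block in the outer ones.
- deck_bush (a point): Centre of the top of the brass bush in the middle of the loose deck; -x axis points to the finger knob, z up. Bush 36 mm across, 13 mm long, straight 14 mm bore; its top is 3 mm proud of the deck. The hub face of the base lies 13.5 mm below this point, so a pin that has not found the bore stands with its flange 16.5 mm above the bush. A pin that is home has its flange on the bush.
- turntable_deck: The loose bamboo deck (about 0.6 kg), a disc 262 mm across and 10 mm thick with a 4 mm gallery and a skirt that hides the fixed base; origin under its centre. It lies on the flat race of the base; dragging it takes some 1 to 3 N. The base's 14 mm bore, in a flat hub 80 mm across, is at the start 5 to 9.5 mm out of line with the bush, in any direction.
- finger_knob (a point): Half-way up the black finger knob fixed to the deck, 95 mm from the deck's middle: an upright cylinder 21 mm in diameter, its top 16 mm above this point, the deck's surface 16 mm below it. Grip it or push it sideways to turn the deck.
- mat: Thin square grey mat, 310 mm by 310 mm by 3 mm, fixed to the worktop under the turntable with its sides parallel to the worktop's edges; origin under its centre, which the deck's middle is over at the start. Its -x axis points to the front edge of the worktop, towards the robot's side.
- tea_canister: Green-grey round canister with a wooden lid, 102 mm across, 140 mm high, behind the turntable; origin under its centre. To be left alone.
- sugar_jar: Clear jar with a red lid, 78 mm across, 154 mm high, behind the turntable; origin under its centre. To be left alone.
- peas: Food tin with a printed label, 101 mm across, 118 mm high, behind the turntable; origin under its centre. To be left alone.
- tumbler: Clear drinking glass, 81 mm across, 92 mm high, behind and left of the turntable; origin under its centre. To be left alone.
Mind the look-alikes: they are no part of the job. What is meant by the part that bears pin_mid is not pink, and is the smaller of those in its own colour.

How it is judged:
On the way:
1. the pin is fully home in the base, its flange on the bush (horizontal distance between pin_mid and deck_bush below 0.003 m and z of pin_mid in the frame of deck_bush below 0.0052 m), for 0.2 s.
At the end, for the whole second after the job is handed in: The pin stands home in the base: its axis within 3 mm of the bush's centre and its flange within about 2 mm of the bush's top; the deck lies flat on its base (within 2 degrees); the finger knob points to the worktop's front edge within 12 degrees (all of step 1 and angle between deck_bush's own z axis and vertical below 0.04 rad and angle between the x axis of deck_bush and the x axis of mat, either way round below 0.22 rad and x of finger_knob in the frame of mat below -0.05 m); the robot touches nothing.
It fails at once if the pin is pressed on the base with more than 50 N (contact force between pivot_pin and turntable_base above 50 N).
It fails at once if the pin is pressed or dragged against the deck with more than 60 N (contact force between pivot_pin and turntable_deck above 60 N).
It fails at once if the deck is lifted or tipped off its base (angle between deck_bush's own z axis and vertical above 0.1 rad or z of deck_bush in the frame of mat above 0.055 m).
It fails at once if the canister, jar, tin or glass is pushed or tipped (distance of any of tea_canister, sugar_jar, peas, tumbler from where it was at the start of the episode above 0.02 m or angle between any of peas, sugar_jar, tea_canister, tumbler's own z axis and vertical above 0.3 rad).
It also fails if it takes over 72 s, if anything falls off the work surface, if the arm or the gripper's body presses on something with over 40 N, if the wrist force passes 120 N, or if a joint passes its speed limit or range.

### The arm

A 6-joint arm with a two-finger parallel gripper is mounted at the origin on a cart in front of the work surface, level with it; the furniture and walls round the work are solid. World frame = base frame: x ahead of the robot, y to its left, z up, the work surface at z = 0. Lengths are in m, angles in rad, forces in N, time in s.
With the tool pointing down it reaches from about 0.35 to 0.975 m from the base axis. Payload 4.9 kg.
Tool frame: the origin (TCP) lies at the very end of the fingers, on their centre line; the grasp point (between the pads) lies 19 mm behind it; x points along the fingers, y is the direction in which the jaws open and shut, and the axes are right-handed (so a half turn about x gives the same grasp; the last joint's range is limited). The gripper opens to 85 mm and grips with 20 to 120 N. Pads are 22 mm wide; open, the fingers measure 114 mm over their backs; the gripper's body (76 mm by 85 mm) begins 54 mm behind the grasp point. The pads swing forward as they close: fully open they stand 13 mm farther back than shut.
Start: joints at [1.024, 0.053, 1.613, -0, 1.476, -0.119], TCP at [0.259, 0.569, 0.231] pointing down, gripper open.
Joint ranges: [-3.01, 3.01], [-1.01, 2.22], [0.06, 2.58], [-1.02, 4.17], [0.09, 2.62], [-3.14, 3.14]. Speed limits (rad/s): [2.57, 2.57, 3.14, 3.14, 3.14, 3.14].

### API

Orientations are given as a rotation vector (axis times angle).
In Python, from station import ctrl, get_image, calibration, finish_job, search_frame, cut_out, mark_of gives the robot as it stands. The module is installed in compiled form; this text tells all that it offers.
- The arm moves only by the tool arm_command, never from a script. Its argument "plan" is a list that holds one entry, the list of rows, each a list of 7 numbers: the shift along the tool's x, y, z in m, then the turn, a rotation vector about the tool's x, y, z in degrees, then the finger opening in m, from 0 to 0.0854. A call has 1 to 20 rows; each row shifts and turns the pose as measured when the row begins, along the tool's axes as they then stand; what a row does not reach is not made up. A row lasts 1/12 s, in which the tool goes at most 41.7 mm and 7.16 degrees, less where a joint would pass 70% of its speed; a pose out of reach is approached as far as the arm can. A call with a gripper value outside its range is refused whole. The fingers move at their own pace and stop on an object; "squeeze" is the grip in N (left out, the last holds). Time passes only in rows, so rows that do not move let the fingers close. It gives the time, the measured TCP pose, the force and the opening at its end, in the units of the state.
- ctrl.get_obs(): the state, without advancing time (a new reading comes with each control period).
- get_image(name): name is "scene" or "top"; returns the picture (384x512x3 uint8, red, green, blue); there is no depth.
- calibration(name): a dict with "fx", "fy", "cx", "cy" (pixels), "cam_to_world" (4x4, takes a point from camera to world coordinates). Camera axes: x right, y down, z forward; pixel columns grow to the right and rows downward; lengths in m; the calibration is good to about 2 mm. A picture is of the moment at which its call begins. calibration takes no time and is no camera call.
- finish_job(): hands the job in, once; it reports no verdict.
Trained networks look in the newest picture that a camera, given by its name, has taken for a name from the list of things; names that differ only in an ending like _2 or _b are one class to them, and where a whole thing is asked for, a point or a joint stands for the part that bears it (a point fixed in the world has none). Each returns a list of dicts, best first, with "conf" (0 to 1); they miss things now and then, are a little off and sometimes report something else, mostly with a low value. They report only what shows in the picture. A call takes as long as a camera call. They do not tell look-alikes from the thing itself.
- search_frame(camera, thing): "at" ([x, y, z] in m, in the coordinates of the camera as it stood for that picture, good to about 4 mm: the middle of the surface that is visible of it).
- cut_out(camera, thing): "mask" (384x512 bool, what is visible of it).
- mark_of(camera, thing): "at" ([x, y, z] in m, in the coordinates of the camera as it stood for that picture, good to about 4 mm: a listed point, or the origin of a listed thing).
The state is a dict: "t": time; "q": joint angles; "dq": joint speeds; "effort": joint torques, N m; "tool_pos": TCP position; "tool_rot": TCP orientation; "contact_force": force on the tool from outside, world axes, zero at the start; "wrist_torque": the same for the moment, N m; "opening": finger opening in m.
Only numpy, scipy, OpenCV 4.12 (cv2) and the standard library are available. Lean on these libraries where they do the work, as an engineer would, in place of code of your own. Each camera call takes 0.05 s, during which the arm holds its last target. There are 200 camera calls.

## Working session

There is one attempt and no reset: what is moved stays moved. The work goes in short steps, Python scripts to look and compute and a tool call to move; the robot and the scene stay as the last step left them, time stands still between calls to the robot, and variables do not carry over. Pictures are saved under pics/ and viewed, about 8 in all and at most 12, crops included, and the job is handed in when it is done.

Besides the shell and the picture viewer there is one more tool, called after "Emit:" in YAML: its name, and indented under it one key for each argument. arm_command: Moves the arm, as the interface text tells. Its arguments: {"type":"object","properties":{"plan":{"type":"array","items":{"type":"array","items":{"type":"array","items":{"type":"number"}}}},"squeeze":{"type":"number"}},"required":["plan"]}

```bash
mkdir -p pics; cat > h.py <<'E'
import numpy as np, cv2
from station import *
from scipy.spatial.transform import Rotation as R
def w(cam,p): 
    T=np.array(calibration(cam)["cam_to_world"]); return T[:3,:3]@np.array(p)+T[:3,3]
def px(cam,P):
    c=calibration(cam);T=np.array(c["cam_to_world"]);p=T[:3,:3].T@(np.array(P)-T[:3,3])
    return np.array([c["fx"]*p[0]/p[2]+c["cx"],c["fy"]*p[1]/p[2]+c["cy"]])
def ray(cam,u,v,z):
    c=calibration(cam);T=np.array(c["cam_to_world"]);d=T[:3,:3]@np.array([(u-c["cx"])/c["fx"],(v-c["cy"])/c["fy"],1])
    return T[:3,3]+d*(z-T[2,3])/d[2]
def snap(cam,name,crop=None,s=1):
    im=get_image(cam)
    if crop: im=im[crop[1]:crop[3],crop[0]:crop[2]]
    cv2.imwrite("pics/"+name,cv2.resize(im[:,:,::-1],None,fx=s,fy=s,interpolation=cv2.INTER_CUBIC))
E
python3 - <<'E'
from h import *
np.set_printoptions(precision=4,suppress=True)
a=get_image("scene");b=get_image("top")
cv2.imwrite("pics/a.png",a[:,:,::-1]);cv2.imwrite("pics/b.png",b[:,:,::-1])
for c in("scene","top"):
    print(c,np.array(calibration(c)["cam_to_world"])[:3,3])
    for t in("pin_mid","deck_bush","finger_knob","stopper_block"):
        for m in mark_of(c,t)[:4]:
            P=w(c,m["at"]);print(t,round(m["conf"],2),P,px(c,P))
o=ctrl.get_obs();print(o["tool_pos"],R.from_rotvec(o["tool_rot"]).as_matrix(),o["t"])
E
```

```text
scene [ 0.0289 -0.7321  0.7004]
pin_mid 0.85 [0.4363 0.4199 0.0411] [152.4349 176.2519]
pin_mid 0.68 [0.4375 0.3306 0.0442] [165.3526 188.4523]
pin_mid 0.56 [0.5473 0.3546 0.0412] [197.0729 175.8231]
deck_bush 0.74 [0.5685 0.0041 0.0386] [271.6626 234.3375]
finger_knob 0.76 [ 0.5275 -0.0856  0.0509] [279.8051 255.895 ]
stopper_block 0.74 [0.5504 0.3557 0.0006] [198.5073 187.3997]
top [0.4443 0.1689 0.9902]
pin_mid 0.64 [0.4366 0.3281 0.0423] [182.2974 259.6224]
pin_mid 0.6 [0.4333 0.4189 0.047 ] [143.9968 261.8208]
pin_mid 0.52 [0.5462 0.3528 0.0431] [172.6718 214.6166]
deck_bush 0.58 [0.5614 0.004  0.0361] [313.0103 206.1944]
deck_bush 0.23 [ 0.7948  0.1355 -0.0035] [258.0309 123.2687]
finger_knob 0.66 [0.5459 0.356  0.0425] [171.4168 214.7644]
stopper_block 0.95 [0.5493 0.3527 0.    ] [175.9843 215.1419]
stopper_block 0.73 [0.5467 0.3534 0.0442] [172.3428 214.361 ]
[0.2593 0.5686 0.2313] [[ 0.      0.4149  0.9099]
 [-0.      0.9099 -0.4149]
 [-1.     -0.      0.    ]] 0.5
```

View pics/a.png

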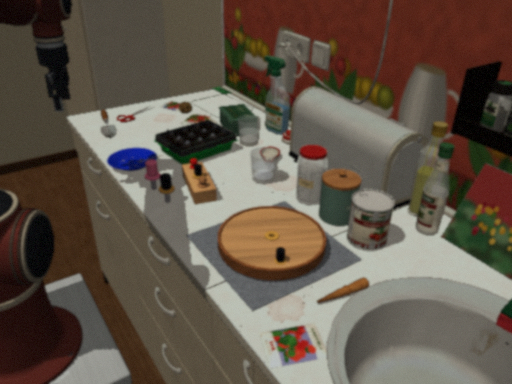

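View pics/b.png

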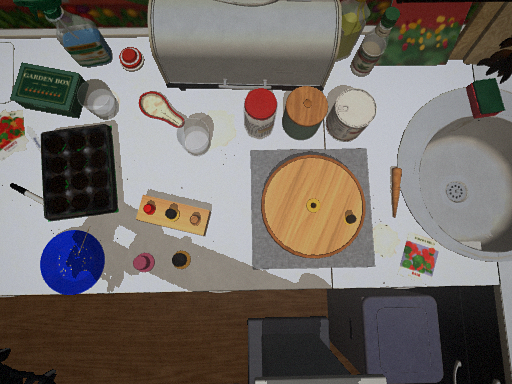

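The scene picture shows the turntable at about (272,240) with its knob at (280,255). There are three pin candidates:
- Pink loose pin: scene (152,170), top (144,262).
- Larger black loose pin: scene (166,185), top (181,260).
- Black pin in the block's middle hole: scene (197,170), top (171,214). It is the smaller black one and stands in the block, so I choose it.

I'll check it in a close crop.

```bash
python3 - <<'E'
from h import *
a=get_image("scene")[140:220,130:230];b=get_image("top")[185:280,125:225]
f=lambda i:cv2.resize(i[:,:,::-1],(400,400),interpolation=cv2.INTER_CUBIC)
cv2.imwrite("pics/c.png",np.hstack([f(a),f(b)]))
np.set_printoptions(precision=4,suppress=True)
for c,n in(("scene",0),("top",0)):
    for t in ("stopper_block","pin_mid"):
        for m in cut_out(c,t)[:3]:
            ys,xs=np.nonzero(m["mask"]);print(c,t,m["conf"],xs.mean(),ys.mean(),len(xs),cv2.minAreaRect(np.c_[xs,ys].astype(np.float32)))
    m=cut_out(c,"finger_knob")
    for k in m[:2]:
        ys,xs=np.nonzero(k["mask"]);print("fk",k["conf"],xs.mean(),ys.mean(),ys.min(),ys.max())
    
E
```

```text
scene stopper_block 0.9 199.39684329199548 184.17474633596393 887 ((199.09426879882812, 182.0979766845703), (46.94874954223633, 25.452068328857422), 64.53665161132812)
scene pin_mid 0.86 166.4907063197026 185.91449814126395 269 ((166.74856567382812, 187.3843994140625), (14.825576782226562, 26.838096618652344), 8.746162414550781)
scene pin_mid 0.6 152.45488721804512 173.48872180451127 266 ((152.5, 174.5), (29.0, 13.0), 90.0)
scene pin_mid 0.42 198.09302325581396 171.2093023255814 129 ((197.47061157226562, 170.8823699951172), (14.067066192626953, 10.6715669631958), 75.96376037597656)
fk 0.86 271.7659606887094 242.7895779369191 206 280
top stopper_block 0.65 173.48511383537652 215.08347927612377 1713 ((173.343017578125, 215.01490783691406), (71.11849212646484, 26.942245483398438), 11.94417667388916)
top pin_mid 0.83 181.17813765182186 259.00404858299595 247 ((181.0, 259.0), (16.970561981201172, 16.970561981201172), 45.0)
top pin_mid 0.66 172.1492537313433 214.78358208955223 134 ((172.0, 215.0), (12.0, 12.0), 90.0)
top pin_mid 0.56 143.2747603833866 261.40575079872207 313 ((143.0, 261.0), (18.0, 20.0), 90.0)
fk 0.73 312.7637636449929 206.38395823445657 155 257
```

View pics/c.png

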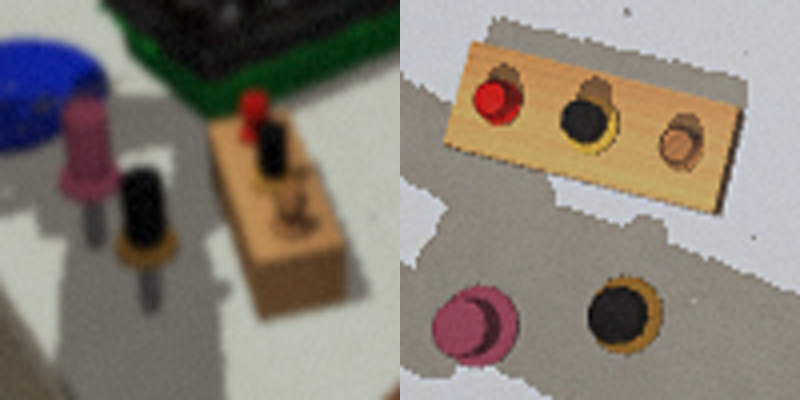

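The crop shows the black pin with its brass flange in the block's middle hole (left panel (270,150), right panel (585,122)). It is clearly smaller than the loose black one, so the choice holds. Next: refine the geometry.

```bash
cat >> h.py <<'E'
np.set_printoptions(precision=4,suppress=True)
def go(P,yaw=None):
    o=ctrl.get_obs();M=R.from_rotvec(o["tool_rot"]).as_matrix()
    print("t",o["t"],"pos",o["tool_pos"],"yaw",np.degrees(np.arctan2(M[1,1],M[0,1])),"F",o["contact_force"],"tilt",M[2,0],"open",o["opening"])
    print("delta tool",M.T@(np.array(P)-o["tool_pos"]))
E
python3 - <<'E'
from h import *
print("knobtop",ray("top",171.3,214.0,.076), ray("top",172.1,214.8,.065),"block",ray("top",173.4,215,.038))
# scene knob top / centre
print(ray("scene",198.1,171.2,.058))
a=ray("top",130.5,205,0.04)-ray("top",200,219.7,0.04);print("long",np.degrees(np.arctan2(a[1],a[0])))
b=get_image("top");s=get_image("scene")
# dark blob on deck
for n,im,c,(x0,y0,x1,y1) in(("top",b,"top",(320,190,365,235)),("scene",s,"scene",(262,240,300,270))):
    g=im[y0:y1,x0:x1].max(2)<60
    k,l,st,ce=cv2.connectedComponentsWithStats(g.astype(np.uint8))
    for i in range(1,k): 
        if st[i,4]>10: print(n,st[i],ce[i]+[x0,y0],ray(c,*(ce[i]+[x0,y0]),.053))
for n,im,c,(x0,y0,x1,y1) in(("top",b,"top",(300,193,326,219)),("scene",s,"scene",(255,226,290,245))):
    h=cv2.cvtColor(im,cv2.COLOR_RGB2HSV)[y0:y1,x0:x1]
    g=((h[...,1]>190)).astype(np.uint8)
    k,l,st,ce=cv2.connectedComponentsWithStats(g)
    for i in range(1,k): 
        if st[i,4]>5: print("bush",n,st[i],ce[i]+[x0,y0],ray(c,*(ce[i]+[x0,y0]),.037))
cv2.imwrite("pics/d.png",np.hstack([cv2.resize(i[:,:,::-1],(390,390),interpolation=cv2.INTER_CUBIC) for i in(b[145:270,250:375],s[195:295,215:335])]))
E
```

```text
knobtop [0.5442 0.3497 0.076 ] [0.5434 0.3499 0.065 ] block [0.5457 0.352  0.038 ]
[0.5492 0.3501 0.058 ]
long 76.9776998260204
top [26 25 10  8 61] [350.4262 218.5246] [ 0.5272 -0.0835  0.053 ]
scene [15  8  8 14 96] [280.3021 254.5   ] [ 0.5297 -0.0844  0.053 ]
```

View pics/d.png

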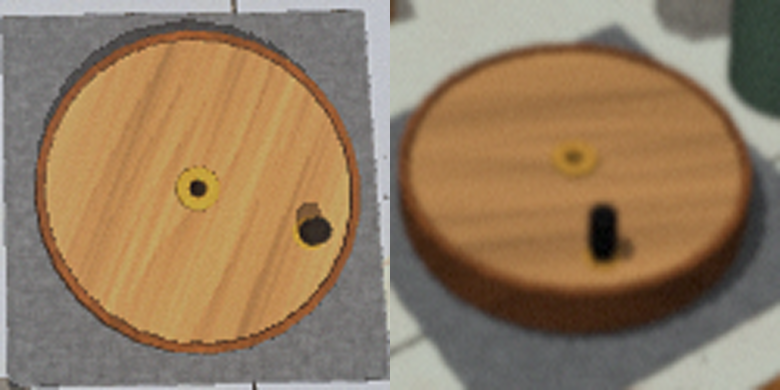

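Emit:
arm_command:
  plan:
    - [[0, 0, 0, 7, 0, 0, 0.06], [0, 0, 0, 7, 0, 0, 0.06], [0, 0, 0, 7, 0, 0, 0.06], [0, 0, 0, 7, 0, 0, 0.06], [0, 0, 0, 7, 0, 0, 0.06], [0, 0, 0, 7, 0, 0, 0.06], [0, 0, 0, 7, 0, 0, 0.06], [0, 0, 0, 7, 0, 0, 0.06], [0, 0, 0, 7, 0, 0, 0.06], [0, 0, 0, 7, 0, 0, 0.06], [0, 0, 0, 7, 0, 0, 0.06]]

```text
t: 1.92
tool_pos: [0.2593, 0.5687, 0.2314]
tool_rot: [1.38, 1.089, -1.38]
contact_force: [-0.1, -0.1, 0.1]
opening: 0.0601
```

The crop shows the bush at left-panel (198,188), right-panel (575,157), and the finger knob at left-panel (314,232), right-panel (603,235).

```bash
python3 - <<'E'
from h import *
from scipy.optimize import least_squares
def tri(u,v): 
    f=lambda P:np.r_[px("top",P)-u,px("scene",P)-v]
    s=least_squares(f,[.55,.1,.04]);return s.x,s.fun
print(tri([313.5,205.3],[271.9,235.3]))
print(tri([171.6,214.3],[197.8,171.0]))
go([.5455,.351,.12])
E
```

```text
(array([0.5653, 0.0019, 0.0378]), array([ 0.388 , -0.779 , -0.8203,  0.1644]))
(array([0.5467, 0.3519, 0.0584]), array([ 0.2578, -0.5753, -0.752 ,  0.056 ]))
t 1.9167 pos [0.2593 0.5687 0.2314] yaw -13.433730820629407 F [-0.1232 -0.0574  0.1193] tilt -0.9999999938370698 open 0.06012134050320197
delta tool [0.1113 0.329  0.1452]
```

Emit:
arm_command:
  plan:
    - [[0, 0.0329, 0.0145, 0, 0, 0, 0.06], [0, 0.0329, 0.0145, 0, 0, 0, 0.06], [0, 0.0329, 0.0145, 0, 0, 0, 0.06], [0, 0.0329, 0.0145, 0, 0, 0, 0.06], [0, 0.0329, 0.0145, 0, 0, 0, 0.06], [0, 0.0329, 0.0145, 0, 0, 0, 0.06], [0, 0.0329, 0.0145, 0, 0, 0, 0.06], [0, 0.0329, 0.0145, 0, 0, 0, 0.06], [0, 0.0329, 0.0145, 0, 0, 0, 0.06], [0, 0.0329, 0.0145, 0, 0, 0, 0.06], [0.03, 0, 0, 0, 0, 0, 0.06], [0.03, 0, 0, 0, 0, 0, 0.06], [0.03, 0, 0, 0, 0, 0, 0.06], [0, 0, 0, 0, 0, 0, 0.06]]

```text
t: 3.08
tool_pos: [0.5617, 0.3409, 0.143]
tool_rot: [1.392, 1.085, -1.371]
contact_force: [-1.4, -1.8, -2.0]
opening: 0.0605
```

```bash
python3 - <<'E'
from h import *
go([.546,.351,.053])
E
```

```text
t 3.0833 pos [0.5617 0.3409 0.143 ] yaw -13.629400473290206 F [-1.3516 -1.7627 -1.9559] tilt -0.9999294043901961 open 0.060539531569096645
delta tool [ 0.0899 -0.0184 -0.0054]
```

Emit:
arm_command:
  plan:
    - [[0.02, -0.009, -0.003, 0, 0, 0, 0.06], [0.02, -0.007, -0.002, 0, 0, 0, 0.06], [0.01, 0, 0, 0, 0, 0, 0.06], [0, 0, 0, 0, 0, 0, 0.06]]

```text
t: 3.42
tool_pos: [0.5492, 0.3505, 0.0949]
tool_rot: [1.395, 1.084, -1.369]
contact_force: [-0.7, -0.1, -0.5]
opening: 0.0601
```

```bash
python3 - <<'E'
from h import *
go([.546,.351,.052])
o=ctrl.get_obs();M=R.from_rotvec(o["tool_rot"]).as_matrix();print(M)
E
```

```text
t 3.4167 pos [0.5492 0.3505 0.0949] yaw -13.657433638382296 F [-0.7389 -0.0682 -0.5073] tilt -0.999893776400351 open 0.060092855809806243
delta tool [ 0.0428 -0.0037  0.0007]
[[ 0.0128  0.9717 -0.236 ]
 [ 0.0069 -0.2361 -0.9717]
 [-0.9999  0.0108 -0.0098]]
```

Emit:
arm_command:
  plan:
    - [[0.012, -0.003, 0, 0, -0.56, -0.62, 0.06], [0.012, 0, 0, 0, 0, 0, 0.06], [0.012, 0, 0, 0, 0, 0, 0.06], [0.006, 0, 0, 0, 0, 0, 0.06], [0, 0, 0, 0, 0, 0, 0.06]]

```text
t: 3.83
tool_pos: [0.55, 0.3531, 0.0551]
tool_rot: [1.388, 1.085, -1.376]
contact_force: [0.4, -0.1, 0.0]
opening: 0.0602
```

```bash
python3 - <<'E'
from h import *
go([.546,.351,.052])
a=get_image("scene")[130:210,150:250];b=get_image("top")[165:260,125:225]
f=lambda i:cv2.resize(i[:,:,::-1],(400,400),interpolation=cv2.INTER_CUBIC)
cv2.imwrite("pics/e.png",np.hstack([f(a),f(b)]))
E
```

```text
t 3.8333 pos [0.55   0.3531 0.0551] yaw -13.619748457224626 F [ 0.4387 -0.1209  0.0212] tilt -0.9999746771337512 open 0.060176367283514755
delta tool [ 0.0031 -0.0034  0.003 ]
```

View pics/e.png

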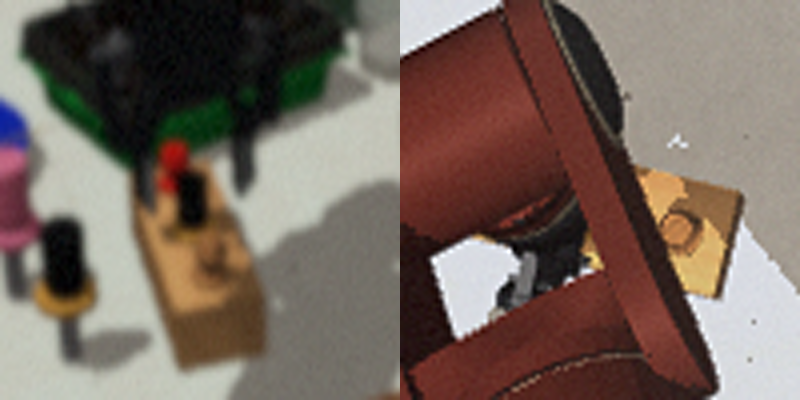

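The fingers stand either side of the knob (left panel (147,190) and (242,180), knob at (192,195)). Nudging by the remaining offset and closing.

Emit:
arm_command:
  plan:
    - [[0.002, -0.003, 0.002, 0, 0, 0, 0.06], [0, 0, 0, 0, 0, 0, 0.03], [0, 0, 0, 0, 0, 0, 0.015], [0, 0, 0, 0, 0, 0, 0.01], [0, 0, 0, 0, 0, 0, 0.01], [0, 0, 0, 0, 0, 0, 0.01], [0, 0, 0, 0, 0, 0, 0.01], [0, 0, 0, 0, 0, 0, 0.01]]
  squeeze: 30

```text
t: 4.6
tool_pos: [0.5482, 0.3525, 0.0569]
tool_rot: [1.393, 1.084, -1.371]
contact_force: [-0.5, 1.3, -0.4]
opening: 0.0227
```

```bash
python3 - <<'E'
from h import *
go([.546,.351,.052])
E
```

```text
t 4.6 pos [0.5482 0.3525 0.0569] yaw -13.640263692500689 F [-0.546   1.3132 -0.4334] tilt -0.9999183610497564 open 0.022724891771553957
delta tool [ 0.0049 -0.0018  0.002 ]
```

Emit:
arm_command:
  plan:
    - [[0, 0, 0, 0, 0, 0, 0.03], [0, 0, 0, 0, 0, 0, 0.03], [0.004, 0, 0.001, 0, 0, -0.6, 0.03], [0.004, 0, 0.001, 0, 0, 0, 0.03], [0, 0, 0, 0, 0, 0, 0.03], [0, 0, 0, 0, 0, 0, 0.01], [0, 0, 0, 0, 0, 0, 0.01], [0, 0, 0, 0, 0, 0, 0.01], [0, 0, 0, 0, 0, 0, 0.01], [0, 0, 0, 0, 0, 0, 0.01]]
  squeeze: 60

```text
t: 5.43
tool_pos: [0.5485, 0.3507, 0.049]
tool_rot: [1.39, 1.093, -1.378]
contact_force: [0.3, -0.6, 1.2]
opening: 0.0218
```

```bash
python3 - <<'E'
from h import *
go([.546,.351,.052])
o=ctrl.get_obs();M=R.from_rotvec(o["tool_rot"]).as_matrix();print(M)
E
```

```text
t 5.4333 pos [0.5485 0.3507 0.049 ] yaw -13.64409471438099 F [ 0.3271 -0.618   1.1872] tilt -0.9999605315308624 open 0.021808657947338387
delta tool [-0.003  -0.0025  0.0003]
[[ 0.0016  0.9718 -0.2359]
 [ 0.0087 -0.2359 -0.9717]
 [-1.     -0.0005 -0.0089]]
```

Emit:
arm_command:
  plan:
    - [[-0.01, 0, 0, 0, 0, 0, 0.01], [-0.015, 0, 0, 0, 0, 0, 0.01], [-0.02, 0, 0, 0, 0, 0, 0.01], [-0.025, 0, 0, 0, 0, 0, 0.01], [-0.02, 0, 0, 0, 0, 0, 0.01], [0, 0, 0, 0, 0, 0, 0.01], [0, 0, 0, 0, 0, 0, 0.01]]

```text
t: 6.02
tool_pos: [0.5468, 0.3495, 0.1423]
tool_rot: [1.387, 1.095, -1.381]
contact_force: [-0.4, -0.1, -2.0]
opening: 0.0218
```

```bash
python3 - <<'E'
from h import *
for c in("scene",):
    get_image(c)
    for m in mark_of(c,"pin_mid")[:4]:
        P=w(c,m["at"]);print(round(m["conf"],2),P,px(c,P))
snap("scene","f.png",(130,100,260,200),5)
go([.565,.002,.15])
E
```

```text
0.8 [0.4368 0.3327 0.0416] [164.852  188.9993]
0.69 [0.4352 0.4206 0.042 ] [151.9547 175.9717]
0.58 [0.5476 0.3544 0.1331] [195.6043 147.2389]
t 6.1667 pos [0.5461 0.3492 0.1405] yaw -13.63674468635011 F [-0.5691 -0.999  -2.0027] tilt -0.9999698654294262 open 0.021878035376077618
delta tool [-0.0119  0.1002  0.3329]
```

View pics/f.png

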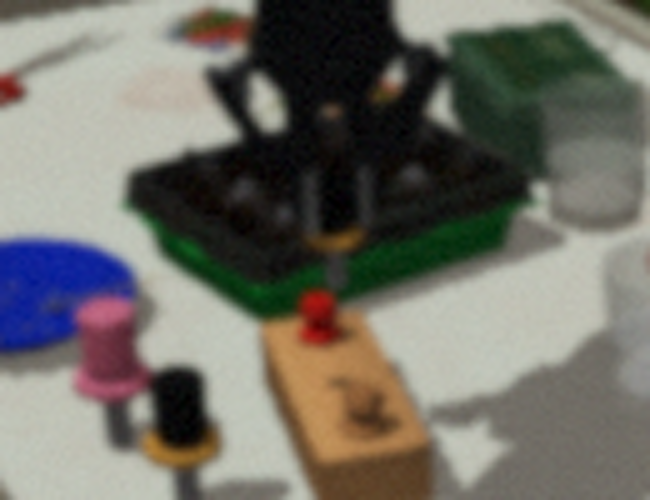

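The pin hangs upright in the grip (crop (335,230)), its shank clear of the block. Moving it over the deck.

Emit:
arm_command:
  plan:
    - [[0, 0.005, 0.016, 0, 0, 0, 0.01], [0, 0.01, 0.033, 0, 0, 0, 0.01], [0, 0.01, 0.033, 0, 0, 0, 0.01], [0, 0.01, 0.033, 0, 0, 0, 0.01], [0, 0.01, 0.033, 0, 0, 0, 0.01], [0, 0.01, 0.033, 0, 0, 0, 0.01], [0, 0.01, 0.033, 0, 0, 0, 0.01], [0, 0.01, 0.033, 0, 0, 0, 0.01], [0, 0.01, 0.033, 0, 0, 0, 0.01], [0, 0.006, 0.02, 0, 0, 0, 0.01], [0, 0.003, 0.01, 0, 0, 0, 0.01], [0, 0, 0, 0, 0, 0, 0.01], [0, 0, 0, 0, 0, 0, 0.01]]

```text
t: 7.25
tool_pos: [0.5507, 0.0045, 0.1164]
tool_rot: [1.361, 1.113, -1.413]
contact_force: [0.1, -0.4, -1.5]
opening: 0.0221
```

```bash
python3 - <<'E'
from h import *
go([.5671,.0007,.095])
o=ctrl.get_obs();M=R.from_rotvec(o["tool_rot"]).as_matrix();print(M.T@[0,0,-1])
E
```

```text
t 7.25 pos [0.5507 0.0045 0.1164] yaw -13.593188640833562 F [ 0.0537 -0.4161 -1.4628] tilt -0.9992621134836974 open 0.022137041079882368
delta tool [ 0.0207  0.0176 -0.0003]
[ 0.9993  0.0376 -0.008 ]
```

Emit:
arm_command:
  plan:
    - [[0, 0.009, 0, 0, 0.4, 2.1, 0.01], [0, 0.007, 0, 0, 0, 0, 0.01], [0.01, 0, 0, 0, 0, 0, 0.01], [0.01, 0, 0, 0, 0, 0, 0.01], [0, 0, 0, 0, 0, 0, 0.01], [0, 0, 0, 0, 0, 0, 0.01]]

```text
t: 7.75
tool_pos: [0.565, 0.0065, 0.0913]
tool_rot: [1.374, 1.097, -1.382]
contact_force: [0.4, -0.5, -1.0]
opening: 0.0221
```

```bash
python3 - <<'E'
from h import *
s=get_image("scene");b=get_image("top")
for m in mark_of("scene","deck_bush")[:1]+mark_of("scene","pin_tip")[:1]: 
    P=w("scene",m["at"]);print(m["conf"],P,px("scene",P))
cv2.imwrite("pics/g.png",np.hstack([cv2.resize(i[:,:,::-1],(400,400),interpolation=cv2.INTER_CUBIC) for i in(b[165:245,273:353],s[190:270,232:312])]))
go([.5671,.0007,.085])
o=ctrl.get_obs();M=R.from_rotvec(o["tool_rot"]).as_matrix();print(M.T@[0,0,-1]); print(px("scene",[.5653,.0019,.046]),px("scene",[.5653,.0019,.0378]))
E
```

```text
0.87 [0.5669 0.0035 0.0411] [271.2707 233.8515]
0.84 [0.4421 0.3327 0.0001] [167.8704 201.2003]
t 7.95 pos [0.5656 0.0059 0.0925] yaw -13.246657330681547 F [ 0.0352  0.3764 -1.7102] tilt -0.9999883466978201 open 0.021952060257525847
delta tool [0.0075 0.0027 0.0047]
[1.     0.0048 0.0004]
[271.1811 232.7113] [271.071  235.4875]
```

View pics/g.png

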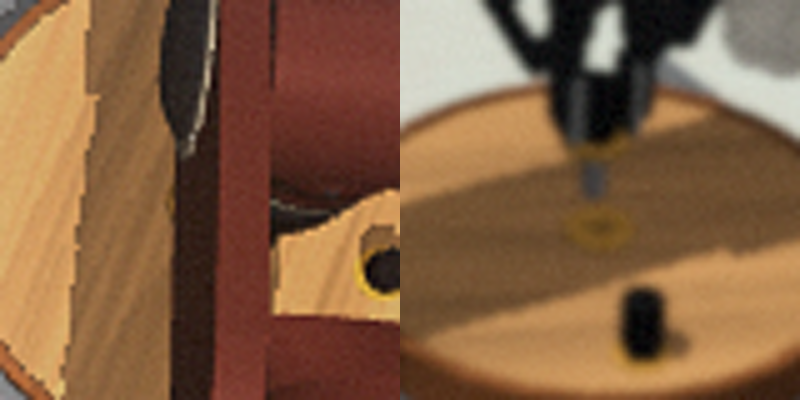

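The right panel shows the tip at (594,197) above the bush at (603,228). It still needs to move a little right and toward the camera; I'll convert that to metres.

```bash
python3 - <<'E'
from h import *
J=np.array([px("scene",[.5663,.002,.053])-px("scene",[.5653,.002,.053]),px("scene",[.5653,.003,.053])-px("scene",[.5653,.002,.053])]).T
print(J,np.linalg.solve(J,[2,1.1]))
o=ctrl.get_obs();M=R.from_rotvec(o["tool_rot"]).as_matrix();print((M.T@[.002,-.005,0]))
E
```

```text
[[ 0.3435 -0.239 ]
 [-0.1295 -0.2068]] [ 1.4782 -6.2446]
[-0.      0.0031  0.0044]
```

Emit:
arm_command:
  plan:
    - [[0, 0.0027, 0.005, 0, 0, 0.27, 0.01], [0, 0, 0, 0, 0, 0, 0.01], [0, 0, 0, 0, 0, 0, 0.01]]

```text
t: 8.2
tool_pos: [0.5679, -0.0003, 0.0937]
tool_rot: [1.379, 1.089, -1.375]
contact_force: [0.7, 1.0, -1.2]
opening: 0.0219
```

```bash
python3 - <<'E'
from h import *
go([.5671,.0005,.085])
E
```

```text
t 8.2 pos [ 0.5679 -0.0003  0.0937] yaw -13.242628046397781 F [ 0.7462  1.0202 -1.2464] tilt -0.9999972042800073 open 0.021906841901286726
delta tool [ 0.0087 -0.001  -0.0006]
```

Emit:
arm_command:
  plan:
    - [[0.006, -0.001, 0, 0, 0, 0, 0.01], [0.004, 0, 0, 0, 0, 0, 0.01], [0.003, 0, 0, 0, 0, 0, 0.01], [0.003, 0, 0, 0, 0, 0, 0.01], [0.002, 0, 0, 0, 0, 0, 0.01], [0, 0, 0, 0, 0, 0, 0.01]]

```text
t: 8.7
tool_pos: [0.5667, -0.0003, 0.0743]
tool_rot: [1.38, 1.089, -1.376]
contact_force: [-0.4, 0.1, -1.3]
opening: 0.0219
```

Emit:
arm_command:
  plan:
    - [[0.003, 0, 0, 0, 0, 0, 0.01], [0.003, 0, 0, 0, 0, 0, 0.01]]

```text
t: 8.87
tool_pos: [0.5667, -0.0001, 0.0681]
tool_rot: [1.38, 1.09, -1.376]
contact_force: [-1.0, 0.5, -0.3]
opening: 0.0216
```

Emit:
arm_command:
  plan:
    - [[0.002, 0, 0, 0, 0, 0, 0.01], [0.002, 0, 0, 0, 0, 0, 0.01]]

```text
t: 9.03
tool_pos: [0.5666, -0.0001, 0.0633]
tool_rot: [1.379, 1.09, -1.376]
contact_force: [-0.3, -0.2, 10.9]
opening: 0.0216
```

Emit:
arm_command:
  plan:
    - [[0.002, 0, 0, 0, 0, 0, 0.01], [0, 0, 0, 0, 0, 0, 0.01]]

```text
t: 9.2
tool_pos: [0.5677, -0.0001, 0.0638]
tool_rot: [1.38, 1.089, -1.375]
contact_force: [-1.4, 0.5, -2.0]
opening: 0.0216
```

The tip rests on the hub at the predicted height (TCP z 0.0635). Now the gentle ring search at about 7 mm radius.

Emit:
arm_command:
  plan:
    - [[0.001, 0.0015, 0, 0, 0, 0, 0.01], [0.001, 0.0015, 0, 0, 0, 0, 0.01], [0.001, 0.0015, 0, 0, 0, 0, 0.01], [0.001, 0.0015, 0, 0, 0, 0, 0.01], [0.001, 0.001, 0, 0, 0, 0, 0.01]]

```text
t: 9.62
tool_pos: [0.577, -0.0019, 0.0634]
tool_rot: [1.381, 1.087, -1.373]
contact_force: [-3.1, 0.3, 6.1]
opening: 0.0215
```

```bash
cat >> h.py <<'E'
def rel(S=(.5668,-.0001)):
    o=ctrl.get_obs();M=R.from_rotvec(o["tool_rot"]).as_matrix()
    d=np.array(o["tool_pos"])-[*S,0.0635];r=M.T@d
    print("t %.2f a %.1f b %.1f mm  r %.1f ang %.0f  z %.4f"%(o["t"],r[1]*1e3,r[2]*1e3,np.hypot(r[1],r[2])*1e3,np.degrees(np.arctan2(r[2],r[1])),o["tool_pos"][2]),"F",o["contact_force"],"down",M.T@[0,0,-1])
E
python3 -c "
from h import *
rel()"
```

```text
t 9.62 a 10.4 b -0.6 mm  r 10.4 ang -3  z 0.0634 F [-3.1331  0.2542  6.147 ] down [ 1.     -0.0053  0.0016]
```

Emit:
arm_command:
  plan:
    - [[0.001, -0.0015, 0.0005, 0, 0, 0, 0.01], [0.001, -0.001, 0.001, 0, 0, 0, 0.01], [0.001, 0, 0.0012, 0, 0, 0, 0.01], [0.001, -0.0003, 0.0012, 0, 0, 0, 0.01], [0.001, -0.0006, 0.001, 0, 0, 0, 0.01], [0.001, -0.0009, 0.0008, 0, 0, 0, 0.01]]

```text
t: 10.12
tool_pos: [0.5774, -0.0046, 0.0633]
tool_rot: [1.393, 1.083, -1.36]
contact_force: [0.1, 3.0, 5.4]
opening: 0.0219
```

```bash
python3 -c "
from h import *
rel()"
```

```text
t 10.12 a 11.3 b 1.9 mm  r 11.5 ang 10  z 0.0633 F [0.0985 3.0131 5.449 ] down [ 0.9998 -0.0171  0.0099]
```

Emit:
arm_command:
  plan:
    - [[0.001, -0.003, 0.001, 0, -0.6, -1.0, 0.01], [0.001, -0.002, 0.0015, 0, 0, 0, 0.01], [0.001, -0.001, 0.002, 0, 0, 0, 0.01], [0.001, -0.001, 0.002, 0, 0, 0, 0.01]]

```text
t: 10.45
tool_pos: [0.5738, -0.0083, 0.0633]
tool_rot: [1.387, 1.084, -1.367]
contact_force: [0.5, 3.2, 6.1]
opening: 0.0217
```

```bash
python3 -c "
from h import *
rel()"
```

```text
t 10.45 a 8.7 b 6.3 mm  r 10.8 ang 36  z 0.0633 F [0.5112 3.1782 6.0522] down [ 0.9999 -0.0115  0.0048]
```

Emit:
arm_command:
  plan:
    - [[0.001, -0.0025, 0, 0, -0.3, -0.7, 0.01], [0.001, -0.0025, 0, 0, 0, 0, 0.01], [0.001, -0.0018, 0.0005, 0, 0, 0, 0.01], [0.001, -0.0018, 0.0003, 0, 0, 0, 0.01], [0.001, -0.0018, 0, 0, 0, 0, 0.01]]

```text
t: 10.87
tool_pos: [0.5701, -0.0083, 0.0634]
tool_rot: [1.387, 1.075, -1.364]
contact_force: [3.9, 0.1, 5.0]
opening: 0.0218
```

```bash
python3 -c "
from h import *
rel()"
```

```text
t 10.87 a 5.1 b 7.2 mm  r 8.8 ang 54  z 0.0634 F [3.8688 0.1089 4.9808] down [ 0.9998 -0.0191  0.0017]
```

Emit:
arm_command:
  plan:
    - [[0.001, -0.003, -0.0005, 0, -0.1, -1.2, 0.01], [0.001, -0.003, 0, 0, 0, -0.3, 0.01], [0.001, -0.003, 0, 0, 0, -0.3, 0.01], [0.001, -0.003, 0, 0, 0, -0.3, 0.01]]

```text
t: 11.2
tool_pos: [0.5634, -0.0071, 0.0633]
tool_rot: [1.377, 1.091, -1.381]
contact_force: [2.8, -1.2, 6.2]
opening: 0.0217
```

```bash
python3 -c "
from h import *
rel()"
```

```text
t 11.20 a -1.7 b 7.6 mm  r 7.8 ang 103  z 0.0633 F [ 2.8248 -1.1512  6.2098] down [ 1.      0.0022 -0.0006]
```

Good, with no drop yet. Carrying on round the ring.

Emit:
arm_command:
  plan:
    - [[0.001, -0.002, -0.001, 0, 0, 0, 0.01], [0.001, -0.002, -0.0015, 0, 0, 0, 0.01], [0.001, -0.0015, -0.002, 0, 0, 0, 0.01], [0.001, -0.001, -0.002, 0, 0, 0, 0.01]]

```text
t: 11.53
tool_pos: [0.5619, -0.0038, 0.0633]
tool_rot: [1.376, 1.076, -1.374]
contact_force: [0.3, -3.6, 8.8]
opening: 0.0216
```

```bash
python3 -c "
from h import *
rel()"
```

```text
t 11.53 a -3.9 b 4.7 mm  r 6.1 ang 130  z 0.0633 F [ 0.2637 -3.5566  8.8447] down [ 0.9999 -0.0111 -0.0078]
```

Emit:
arm_command:
  plan:
    - [[0.001, -0.003, -0.0015, 0, 0.4, -0.7, 0.01], [0.001, -0.003, -0.002, 0, 0, -0.2, 0.01], [0.001, -0.001, -0.003, 0, 0, 0, 0.01], [0.001, 0, -0.003, 0, 0, 0, 0.01]]

```text
t: 11.87
tool_pos: [0.5597, 0.0022, 0.0633]
tool_rot: [1.372, 1.08, -1.378]
contact_force: [-2.1, -3.3, 10.2]
opening: 0.0219
```

```bash
python3 -c "
from h import *
rel()"
```

```text
t 11.87 a -7.4 b -0.6 mm  r 7.4 ang -175  z 0.0633 F [-2.0604 -3.2509 10.2353] down [ 0.9999 -0.0059 -0.0093]
```

Emit:
arm_command:
  plan:
    - [[0.001, 0, -0.003, 0, 0.5, -0.3, 0.01], [0.001, 0.001, -0.003, 0, 0, 0, 0.01], [0.001, 0.002, -0.0025, 0, 0, 0, 0.01], [0.001, 0.0025, -0.002, 0, 0, 0, 0.01]]

```text
t: 12.2
tool_pos: [0.5658, 0.0068, 0.063]
tool_rot: [1.367, 1.086, -1.383]
contact_force: [-4.2, -1.0, 10.8]
opening: 0.022
```

```bash
python3 -c "
from h import *
rel()"
```

```text
t 12.20 a -2.6 b -6.5 mm  r 7.0 ang -111  z 0.0630 F [-4.186  -1.0417 10.7734] down [ 0.9999  0.0015 -0.011 ]
```

Emit:
arm_command:
  plan:
    - [[0.001, 0.0025, -0.001, 0, 0.6, 0, 0.01], [0.001, 0.003, 0, 0, 0, 0, 0.01], [0.001, 0.003, 0.0005, 0, 0, 0, 0.01]]

```text
t: 12.45
tool_pos: [0.5705, 0.0055, 0.0577]
tool_rot: [1.371, 1.099, -1.384]
contact_force: [-1.1, 3.4, 0.5]
opening: 0.0219
```

```bash
python3 -c "
from h import *
rel()"
```

```text
t 12.45 a 2.4 b -6.3 mm  r 6.7 ang -69  z 0.0577 F [-1.1425  3.4402  0.491 ] down [ 1.      0.0093 -0.0017]
```

It dropped 5.6 mm, so it is in the bore. Now pressing it home (expected TCP z about 0.047).

Emit:
arm_command:
  plan:
    - [[0.002, 0, 0, 0, 0, 0.5, 0.01], [0.002, 0, 0, 0, 0, 0, 0.01], [0.002, 0, 0, 0, 0, 0, 0.01]]

```text
t: 12.7
tool_pos: [0.5692, 0.0063, 0.0482]
tool_rot: [1.375, 1.094, -1.378]
contact_force: [1.9, 1.5, -0.4]
opening: 0.0218
```

```bash
python3 -c "
from h import *
rel()"
```

```text
t 12.70 a 0.9 b -6.8 mm  r 6.9 ang -82  z 0.0482 F [ 1.9083  1.5214 -0.3921] down [ 1.      0.0023 -0.0002]
```

Emit:
arm_command:
  plan:
    - [[0.0015, 0, 0, 0, 0, 0, 0.01], [0.001, 0, 0, 0, 0, 0, 0.01], [0.001, 0, 0, 0, 0, 0, 0.01]]

```text
t: 12.95
tool_pos: [0.5704, 0.0058, 0.047]
tool_rot: [1.374, 1.092, -1.377]
contact_force: [-1.9, 1.3, 7.7]
opening: 0.0221
```

```bash
python3 -c "
from h import *
rel()"
```

```text
t 12.95 a 2.2 b -6.6 mm  r 6.9 ang -72  z 0.0470 F [-1.8827  1.3224  7.6914] down [ 1.      0.0004 -0.0014]
```

Home at 0.047 with 7.7 N of resistance, as predicted. Releasing and lifting.

Emit:
arm_command:
  plan:
    - [[0, 0, 0, 0, 0, 0, 0.022], [0, 0, 0, 0, 0, 0, 0.035], [0, 0, 0, 0, 0, 0, 0.05], [0, 0, 0, 0, 0, 0, 0.05], [0, 0, 0, 0, 0, 0, 0.05], [-0.01, 0, 0, 0, 0, 0, 0.05], [-0.02, 0, 0, 0, 0, 0, 0.05], [-0.03, 0, 0, 0, 0, 0, 0.05], [-0.03, 0, 0, 0, 0, 0, 0.05], [-0.02, 0, 0, 0, 0, 0, 0.05], [0, 0, 0, 0, 0, 0, 0.05]]

```text
t: 13.87
tool_pos: [0.5667, 0.0048, 0.1593]
tool_rot: [1.365, 1.096, -1.387]
contact_force: [0.5, 0.1, 0.7]
opening: 0.05
```

```bash
python3 - <<'E'
from h import *
snap("scene","i.png",(210,185,340,295),5)
for t in ("pin_mid","deck_bush","finger_knob"):
    for m in mark_of("scene",t)[:4]:
        P=w("scene",m["at"]);print(t,round(m["conf"],2),P,px("scene",P))
go([.5,0,.1])
E
```

```text
pin_mid 0.86 [0.4372 0.4191 0.0419] [152.8083 176.0395]
pin_mid 0.78 [0.4396 0.3327 0.0438] [165.7407 188.0613]
pin_mid 0.69 [0.5732 0.0087 0.039 ] [272.1493 232.6486]
deck_bush 0.87 [0.569  0.008  0.0424] [270.9485 232.1852]
finger_knob 0.65 [ 0.5332 -0.0787  0.0519] [280.0797 253.0352]
t 14.0667 pos [0.5629 0.0053 0.152 ] yaw -13.084641312557288 F [0.0121 1.428  0.282 ] tilt -0.9997288771548819 open 0.05028671406090559
delta tool [ 0.0534 -0.0589  0.0189]
```

View pics/i.png

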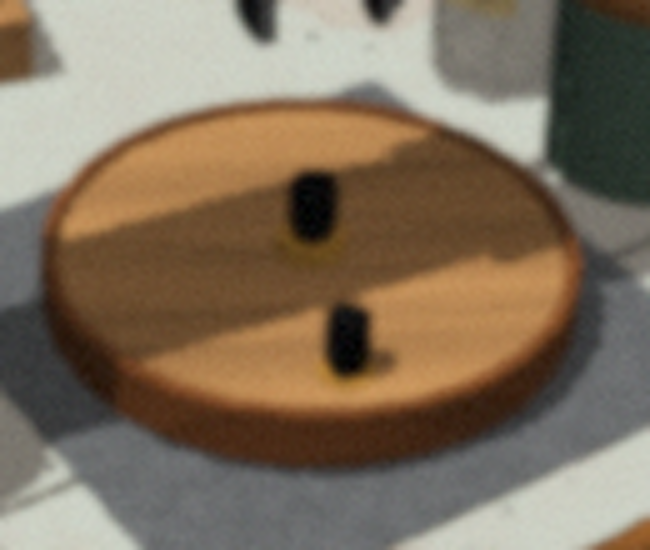

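The pin stands in the deck with its flange on the bush (crop (313,245)). The finger knob is at crop (348,340), about 67° off from the front. I'll cage the knob with the jaws along the tangent and sweep it round clockwise.

```bash
python3 - <<'E'
from h import *
go([.532,-.080,.12])
o=ctrl.get_obs();M=R.from_rotvec(o["tool_rot"]).as_matrix();print(M.T@[0,0,-1])
E
```

```text
t 14.0667 pos [0.5629 0.0053 0.152 ] yaw -13.084641312557288 F [0.0121 1.428  0.282 ] tilt -0.9997288771548819 open 0.05028671406090559
delta tool [ 0.033  -0.0101  0.0898]
[ 0.9997  0.0218 -0.0083]
```

Emit:
arm_command:
  plan:
    - [[0, -0.002, 0.015, 0, 0.4, 1.2, 0.05], [0, -0.003, 0.02, 0, 0, 0, 0.05], [0, -0.003, 0.02, 0, 0, 0, 0.05], [0, -0.002, 0.015, 0, 0, 0, 0.05], [0, 0, 0, 0, 0, 0, 0.05], [0, 0, 0, 5, 0, 0, 0.05], [0, 0, 0, 5, 0, 0, 0.05], [0, 0, 0, 0, 0, 0, 0.05]]

```text
t: 14.73
tool_pos: [0.5266, -0.06, 0.1344]
tool_rot: [1.491, 1.009, -1.528]
contact_force: [-0.8, 0.7, -0.4]
opening: 0.0502
```

```bash
python3 - <<'E'
from h import *
go([.532,-.080,.10])
o=ctrl.get_obs();M=R.from_rotvec(o["tool_rot"]).as_matrix();print(M.T@[0,0,-1])
E
```

```text
t 14.7333 pos [ 0.5266 -0.06    0.1344] yaw -23.463006722510872 F [-0.7776  0.7217 -0.3707] tilt -0.9995650755994966 open 0.050245218964035644
delta tool [0.0341 0.0139 0.016 ]
[ 0.9996  0.029  -0.0056]
```

Emit:
arm_command:
  plan:
    - [[0, 0.007, 0.008, 0, 0.3, 1.6, 0.05], [0, 0.006, 0.007, 0, 0, 0, 0.05], [0.012, 0, 0, 0, 0, 0, 0.05], [0.012, 0, 0, 0, 0, 0, 0.05], [0, 0, 0, 0, 0, 0, 0.05], [0, 0, 0, 0, 0, 0, 0.05]]

```text
t: 15.23
tool_pos: [0.53, -0.0767, 0.1018]
tool_rot: [1.494, 1.003, -1.506]
contact_force: [0.5, -0.4, 0.2]
opening: 0.0498
```

```bash
python3 - <<'E'
from h import *
go([.532,-.080,.05])
o=ctrl.get_obs();M=R.from_rotvec(o["tool_rot"]).as_matrix();print(M.T@[0,0,-1])
E
```

```text
t 15.2333 pos [ 0.53   -0.0767  0.1018] yaw -22.932951425266747 F [ 0.4588 -0.4073  0.2073] tilt -0.9999296053564075 open 0.04981606589684773
delta tool [0.0518 0.0037 0.0023]
[ 0.9999  0.0119 -0.0001]
```

Emit:
arm_command:
  plan:
    - [[0.01, 0.004, 0.002, 0, 0, 0.6, 0.05], [0.01, 0, 0, 0, 0, 0, 0.05], [0.01, 0, 0, 0, 0, 0, 0.05], [0.008, 0, 0, 0, 0, 0, 0.05], [0, 0, 0, 0, 0, 0, 0.05], [0, 0, 0, 0, 0, 0, 0.05]]

```text
t: 15.73
tool_pos: [0.5319, -0.0783, 0.0594]
tool_rot: [1.494, 0.999, -1.5]
contact_force: [0.1, 0.1, 0.4]
opening: 0.0501
```

```bash
python3 - <<'E'
from h import *
go([.532,-.080,.048])
snap("scene","j.png",(225,200,345,290),5)
E
```

```text
t 15.7333 pos [ 0.5319 -0.0783  0.0594] yaw -22.791920051951898 F [0.1027 0.0516 0.4031] tilt -0.9999853858321378 open 0.050081264693182005
delta tool [0.0114 0.0008 0.0015]
```

View pics/j.png

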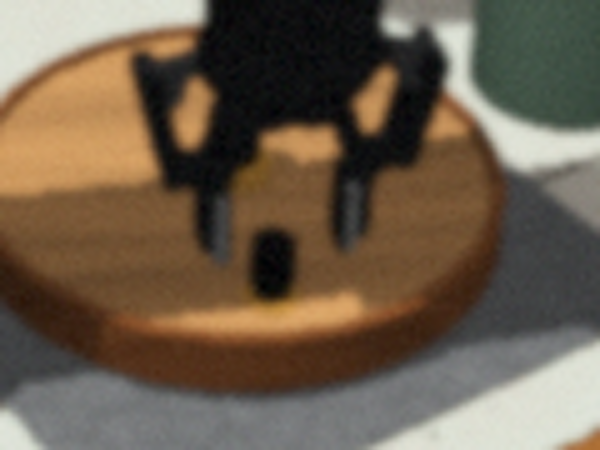

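The fingers (crop (220,260) and (347,247)) straddle the knob (272,262). The visible tips are the pads' near edges, which explains the apparent offset. Lowering and narrowing the cage.

Emit:
arm_command:
  plan:
    - [[0.006, 0, 0.001, 0, 0, 0, 0.04], [0.003, 0, 0, 0, 0, 0, 0.03], [0, 0, 0, 0, 0, 0, 0.027], [0, 0, 0, 0, 0, 0, 0.027], [0, 0, 0, 0, 0, 0, 0.027]]
  squeeze: 20

```text
t: 16.2
tool_pos: [0.5325, -0.0795, 0.0511]
tool_rot: [1.495, 0.997, -1.498]
contact_force: [-0.3, 0.4, -0.9]
opening: 0.027
```

Emit:
arm_command:
  plan:
    - [[0, -0.005, 0, 3, 0, 0, 0.027], [0, -0.005, 0, 3, 0, 0, 0.027], [0, -0.005, 0, 3, 0, 0, 0.027], [0, -0.005, 0, 3, 0, 0, 0.027]]

```text
t: 16.53
tool_pos: [0.5168, -0.0712, 0.053]
tool_rot: [1.649, 0.85, -1.644]
contact_force: [1.9, -0.1, -0.5]
opening: 0.027
```

```bash
cat >> h.py <<'E'
def arc(C=(.569,.007)):
    o=ctrl.get_obs();M=R.from_rotvec(o["tool_rot"]).as_matrix();d=np.array(o["tool_pos"])[:2]-C
    a=np.degrees(np.arctan2(d[1],d[0]))
    print("t %.2f r %.1f ang %.1f yaw %.1f (want %.1f) z %.4f"%(o["t"],1e3*np.hypot(*d),a,np.degrees(np.arctan2(M[1,1],M[0,1])),a+90,o["tool_pos"][2]),"F",o["contact_force"],"down",M.T@[0,0,-1],o["opening"])
E
python3 -c "
from h import *
arc()"
```

```text
t 16.53 r 94.1 ang -123.7 yaw -35.3 (want -33.7) z 0.0530 F [ 1.9177 -0.0671 -0.46  ] down [ 1.     -0.0027  0.0015] 0.026981224551092312
```

Emit:
arm_command:
  plan:
    - [[0, -0.005, 0, 3, 0, 0, 0.027], [0, -0.005, 0, 3, 0, 0, 0.027], [0, -0.005, 0, 3, 0, 0, 0.027], [0, -0.005, 0, 3, 0, 0, 0.027], [0, -0.005, 0, 3, 0, 0, 0.027], [0, -0.005, 0, 3, 0, 0, 0.027], [0, -0.005, 0, 3, 0, 0, 0.027]]

```text
t: 17.12
tool_pos: [0.4946, -0.0483, 0.0564]
tool_rot: [1.907, 0.544, -1.885]
contact_force: [1.3, -1.2, -0.2]
opening: 0.0273
```

```bash
python3 -c "
from h import *
arc()"
```

```text
t 17.12 r 92.7 ang -143.4 yaw -57.5 (want -53.4) z 0.0564 F [ 1.2734 -1.1859 -0.1615] down [ 0.9999 -0.0123  0.0084] 0.027254406382486638
```

Emit:
arm_command:
  plan:
    - [[0.002, -0.006, 0, 2, -0.4, -0.6, 0.027], [0.002, -0.006, 0, 2.5, 0, 0, 0.027], [0.001, -0.006, 0, 3, 0, 0, 0.027], [0.001, -0.006, 0, 3, 0, 0, 0.027], [0.001, -0.006, 0, 3, 0, 0, 0.027], [0, -0.006, 0, 3, 0, 0, 0.027], [0, -0.005, 0, 3, 0, 0, 0.027]]

```text
t: 17.7
tool_pos: [0.4809, -0.0133, 0.0536]
tool_rot: [2.119, 0.211, -2.094]
contact_force: [0.2, -1.6, -0.5]
opening: 0.0273
```

```bash
python3 -c "
from h import *
arc()"
```

```text
t 17.70 r 90.4 ang -167.0 yaw -78.0 (want -77.0) z 0.0536 F [ 0.163  -1.5995 -0.4709] down [ 0.9999 -0.0112  0.0105] 0.027333238144181482
```

Emit:
arm_command:
  plan:
    - [[0.001, -0.005, 0.001, 3, -0.5, -0.6, 0.027], [0, -0.005, 0.001, 3, 0, 0, 0.027], [0, -0.005, 0.001, 3, 0, 0, 0.027], [0, -0.003, 0, 2, 0, 0, 0.027], [0, 0, 0, 0, 0, 0, 0.027]]

```text
t: 18.12
tool_pos: [0.4768, 0.0041, 0.0547]
tool_rot: [2.224, 0.005, -2.209]
contact_force: [-0.6, -0.4, 0.6]
opening: 0.0267
```

```bash
python3 -c "
from h import *
arc()"
```

```text
t 18.12 r 92.2 ang -178.2 yaw -89.6 (want -88.2) z 0.0547 F [-0.5804 -0.38    0.5622] down [ 1.     -0.0031  0.0068] 0.026676774823531375
```

Emit:
arm_command:
  plan:
    - [[0, -0.004, 0, 0, 0, 0, 0.027], [0, -0.001, 0, 0, 0, 0, 0.027], [0, 0, 0, 0, 0, 0, 0.03], [0, 0, 0, 0, 0, 0, 0.05], [0, 0, 0, 0, 0, 0, 0.05], [0, 0, 0, 0, 0, 0, 0.05], [-0.015, 0, 0, 0, 0, 0, 0.05], [-0.03, 0, 0, 0, 0, 0, 0.05], [-0.03, 0, 0, 0, 0, 0, 0.05], [-0.03, 0, 0, 0, 0, 0, 0.05], [-0.02, 0, 0, 0, 0, 0, 0.05], [0, 0, 0, 0, 0, 0, 0.05], [0, 0, 0, 0, 0, 0, 0.05]]

```text
t: 19.2
tool_pos: [0.4744, 0.0094, 0.1834]
tool_rot: [2.218, 0.009, -2.213]
contact_force: [0.4, -0.2, -0.1]
opening: 0.0499
```

```bash
python3 - <<'E'
from h import *
arc()
get_image("top");s=get_image("scene")
cv2.imwrite("pics/k.png",cv2.resize(s[190:290,210:340,::-1],None,fx=5,fy=5,interpolation=cv2.INTER_CUBIC))
for c in("scene","top"):
  for t in ("pin_mid","deck_bush","finger_knob","mat"):
    for m in mark_of(c,t)[:4]:
        P=w(c,m["at"]);print(c,t,round(m["conf"],2),P,px(c,P))
E
```

```text
t 19.20 r 94.6 ang 178.5 yaw -89.4 (want 268.5) z 0.1834 F [ 0.3533 -0.1902 -0.0852] down [ 1.     -0.002   0.0025] 0.049930612524744976
scene pin_mid 0.66 [0.4386 0.3328 0.0441] [165.3713 188.0598]
scene pin_mid 0.59 [0.5776 0.0116 0.0287] [272.7932 234.9236]
scene pin_mid 0.44 [0.5737 0.0139 0.0383] [271.0786 231.751 ]
scene pin_mid 0.19 [ 0.7403  0.2987 -0.0012] [262.2983 179.5289]
scene deck_bush 0.73 [0.5716 0.0102 0.0411] [271.2886 231.8479]
scene finger_knob 0.62 [0.4769 0.0058 0.0495] [238.7895 242.5936]
scene finger_knob 0.41 [0.5802 0.01   0.0258] [274.0034 235.8845]
top pin_mid 0.77 [0.4364 0.3276 0.0446] [182.3282 259.7187]
top pin_mid 0.71 [0.5703 0.0118 0.0423] [310.1337 202.3955]
top pin_mid 0.67 [0.4307 0.4162 0.0471] [145.1043 262.9029]
top pin_mid 0.27 [0.4752 0.0045 0.052 ] [315.5856 240.6613]
top deck_bush 0.79 [0.5698 0.0129 0.037 ] [309.3943 202.8746]
top finger_knob 0.82 [0.4756 0.0044 0.0488] [315.4139 240.5612]
```

View pics/k.png

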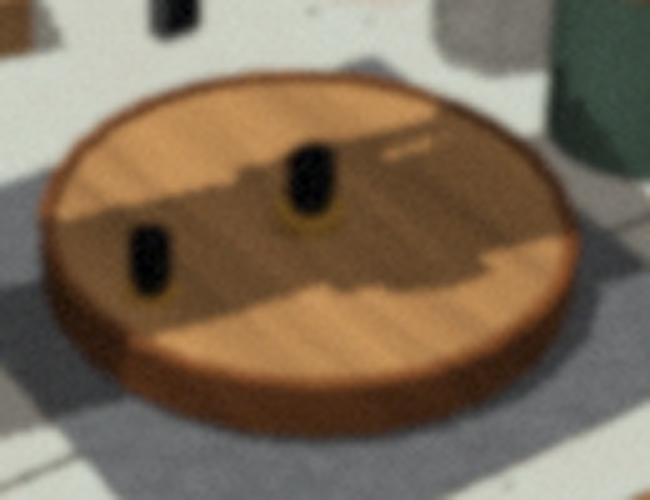

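The deck is turned: the knob is at crop (150,260) and the pin at (312,180), its flange on the bush. Now checking the mat's own direction.

```bash
python3 - <<'E'
from h import *
TL,BL,TR,BR=[ray("top",x/3.12+250,y/3.12+145,.003)[:2] for x,y in((4,17),(8,388),(364,10),(390,384))]
for a,b in((BL,TL),(BR,TR)): d=b-a;print(d,np.degrees(np.arctan2(d[1],d[0])))
for a,b in((BR,BL),(TR,TL)): d=b-a;print(d,np.degrees(np.arctan2(-d[0],d[1])))
im=get_image("top")
g=(im[225:255,300:330].max(2)<60).astype(np.uint8);k,l,st,ce=cv2.connectedComponentsWithStats(g);i=1+st[1:,4].argmax();kp=ce[i]+[300,225]
g=(im[185:220,295:325].max(2)<60).astype(np.uint8);k,l,st,ce=cv2.connectedComponentsWithStats(g);i=1+st[1:,4].argmax();pp=ce[i]+[295,185]
K=ray("top",*kp,.063);P=ray("top",*pp,.068);d=P-K;print(K,P,np.degrees(np.arctan2(d[1],d[0])),np.hypot(*d[:2]))
E
```

```text
[ 0.3088 -0.0028] -0.5260630003135398
[ 0.3131 -0.0014] -0.2492510451652717
[0.0033 0.3093] -0.6203877372776705
[-0.001   0.3079] 0.18865545815315202
[0.4787 0.0004 0.063 ] [ 0.54   -0.0085  0.068 ] -8.197048546754305 0.061946322598447186
```

The mat is aligned with the world axes to under 1°, and the knob is about 3–5° off front. The last blob angle (−8°) is invalid: its 62 mm knob-to-pin radius, where 95 mm is true, shows the pin blob was wrong, probably hidden by the arm. Handing in.

```bash
python3 -c "
from station import *
print(finish_job(),ctrl.get_obs()['t'])"
```

```text
the job is handed in; nothing more can be done
the job is handed in; nothing more can be done
```

The job is handed in at about 20 s of the 72 s, with the pin seated in the base and the finger knob turned to the front. The hand-in gave no verdict.

- **Pin:** I took the smaller black pin from the middle of the block and fed it through the bush. I felt round a ring of about 7 mm radius with roughly 5–11 N of downward force until it dropped. I pressed it home at tool height 0.047 m, exactly the 16.5 mm drop expected, against 7.7 N. The last picture shows the flange on the bush. In the top camera the detected pin point and bush agree to about 1 mm sideways and 5 mm in height (3 mm expected). The scene camera's weaker detections scatter more.
- **Deck:** I turned it about 65° by caging the finger knob loosely between the jaws, then opened them and lifted the gripper clear. The knob points about 3–5° off the front (limit 12°), by both cameras. The mat is aligned with the world axes to under 1°.
- **Checks that failed or disagreed:** A final blob measurement gave −8°. I discarded it because its 62 mm radius, instead of 95 mm, shows the pin blob was wrong, probably hidden by the arm. The mat was not detected by the network, so I measured its direction from its corners. I did not measure the canister, jar, tin and glass again, but the gripper and pin were kept away from them.

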